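# Load a vial block and register it in the corner stop

## Task

Load the white block that stands on the corner plate: first put the grey sleeve, open end up, into the block's round well, and then stand the vial in the sleeve, each let go fully seated. Then slide the loaded block flat on the plate into the corner so that it presses squarely against both low fences at once, and finish holding it there: the program ends with the gripper still pushing the block firmly into the corner. Keep the vial upright throughout and leave the beaker, the dish and the conical tube where they are.

Things in the scene. Friction and masses are not known exactly. Their poses are not given: they have to be found in the camera images.
- corner_plate: Fixed grey metal plate lying on the worktop, 180 x 180 x 8 mm. Origin at the centre of its underside, z up; its x axis points away from the robot (turned by up to 0.25 rad either way), y to the left. Plate and fences are smooth (friction about 0.2 to 0.3), so the block slides easily. Two low steel fences stand on it along its +x and +y edges.
- corner (a point): The inner corner of the two fences, on the plate's upper surface (8 mm above the worktop); same axes as the plate. The fences' inner faces are the planes x = 0 and y = 0 here; the open plate reaches 160 mm to -x and -y. A block in the corner has its centre at x = y = -30 mm.
- far_fence: Fixed steel bar on the plate, 15 mm (x) x 150 mm (y) x 12 mm high, with two screw heads (1.7 mm proud); its inner face looks to the plate's -x. Origin at the centre of its underside.
- left_fence: Fixed steel bar on the plate, 150 mm (x) x 15 mm (y) x 12 mm high, with two screw heads (1.7 mm proud); its inner face looks to the plate's -y. Origin at the centre of its underside.
- block: Loose white machined block, 60 x 60 mm and 56 mm tall, 0.3 to 0.55 kg, standing on the plate some 5 to 9 cm from each fence and turned up to 0.3 rad from the plate's axes. Origin at the centre of its underside, x and y along its sides. A round well 40 mm wide and 30 mm deep opens in the middle of its top, so the well's floor is 26 mm above the origin. Its sides can be gripped above the fences; loaded, the sleeve and vial stand 36 mm above its top.
- sleeve_center (a point): Centre (half-way up) of the loose grey sleeve, a round cup 34 mm wide outside and 46 mm tall, 28 mm wide and 28 mm deep inside (its inner floor is 5 mm below this point), standing on the worktop to the left of the plate, open end up (z). Seated in the block's well it stands 16 mm proud of the block.
- vial_center (a point): Centre (half-way up) of the loose brown vial with a white cap, 22 mm wide and 48 mm tall, z up, standing on the worktop to the left of the plate. The cap is its top 10 mm, 18 mm wide, and is fixed. Seated in the sleeve it stands 20 mm proud of the sleeve.
- beaker: Bystander: small glass beaker, 44 mm wide and 58 mm tall. Origin at the centre of its underside.
- petri_dish: Bystander: flat clear round dish, 59 mm wide and 15 mm tall. Origin at the centre of its underside.
- conical_tube: Bystander: white conical tube with a screw cap lying on the worktop to the right, 118 mm long. Origin under its middle.
Things that resemble listed ones, but are neither listed nor needed, are in the scene too. What is shaped like the block but turquoise is not meant. Of the things that look like the part that bears vial_center, the smallest one is meant.

How it is judged:
By the outcome, as a careful person would: the job done as asked, in the order asked, and still so for the second after the job is handed in, while the arm keeps its last pose, push and grip.
It also fails if it takes over 72 s, if anything falls off the work surface, if the arm or the gripper's body presses on something with over 40 N, if the wrist force passes 120 N, or if a joint passes its speed limit or range.

## Robot

A 7-joint arm with a two-finger parallel gripper is mounted at the origin on a cart in front of the work surface, level with it; the furniture and walls round the work are solid. World frame = base frame: x ahead of the robot, y to its left, z up, the work surface at z = 0. Lengths are in m, angles in rad, forces in N, time in s.
With the tool pointing down it reaches from about 0.4 to 0.85 m from the base axis. Payload 6.9 kg.
Tool frame: the origin (TCP) lies at the very end of the fingers, on their centre line; the grasp point (between the pads) lies 19 mm behind it; x points along the fingers, z is the direction in which the jaws open and shut, and the axes are right-handed (so a half turn about x gives the same grasp; the last joint's range is limited). The gripper opens to 85 mm and grips with 20 to 120 N. Pads are 22 mm wide; open, the fingers measure 114 mm over their backs; the gripper's body (76 mm by 85 mm) begins 54 mm behind the grasp point. The pads swing forward as they close: fully open they stand 13 mm farther back than shut.
Start: joints at [1.244, 0.507, -0.238, 1.5, 0.126, 1.149, -0.155], TCP at [0.262, -0.568, 0.231] pointing down, gripper open.
Joint ranges: [-3.08, 3.08], [-0.24, 2.05], [-1.43, 1.35], [0, 2.5], [-1.52, 4.66], [0.17, 1.96], [-2.89, 2.89]. Speed limits (rad/s): [2.39, 2.39, 3.14, 3.14, 3.14, 3.14, 3.14].

## Interface

Orientations are given as [roll, pitch, yaw] about the fixed x, y, z axes, in that order (R = Rz(yaw) Ry(pitch) Rx(roll)).
In Python, from workcell import * gives the robot as it stands. Calls block until the motion is done:
- goto(position, orientation): joint-space move of the TCP to a pose.
- movel(position, rotation=None, vel=0.15, stop_force=None): straight line of the TCP; rotation=None keeps the orientation; vel is the mean speed in m/s. With stop_force (N) it stops when the force on the tool has changed by that much, and returns True; else False.
- move_joints(angles): joint-space move.
- gripper_open() and gripper_close(effort=None): open the fingers fully, or close them until they stop; effort is the grip in N (None keeps the last).
- hold(seconds).
- solve_ik(position, orientation): joint angles nearest the present ones, or None.
- camera(name): name is "scene" or "side" or "wrist"; returns the picture (480x640x3 uint8, red, green, blue); there is no depth.
- get_calibration(name): a dict with "K" (3x3 intrinsics, pixels), "D" ([k1, k2, p1, p2, k3] as OpenCV has them; the pictures are not rectified), "rvec" (rotation vector, rad) and "tvec" (3), from world to camera coordinates, as OpenCV has them. Camera axes: x right, y down, z forward; pixel columns grow to the right and rows downward; lengths in m; the calibration is good to about 2 mm. A picture is of the moment at which its call begins: read the wrist's pose just before it. get_calibration takes no time and is no camera call; for the wrist camera it gives the pose at the moment of the call.
A pose or a line that the arm cannot do raises Unreachable and nothing moves.
- sign_off(): hands the job in, once; it reports no verdict.
Readings, each from a call of its own:
- read_t(): time.
- read_joint_pos(): joint angles.
- read_joint_vel(): joint speeds.
- read_tau(): joint torques, N m.
- read_ee_pos(): TCP position.
- read_orientation(): TCP orientation.
- read_force(): force on the tool from outside, world axes, zero at the start.
- read_moment(): the same for the moment, N m.
- read_gripper_width(): finger opening in m.
Only numpy, scipy, OpenCV 4.12 (cv2) and the standard library are available. Lean on these libraries where they do the work, as an engineer would, in place of code of your own. Each camera call takes 0.05 s, during which the arm holds its last target. There are 200 camera calls.

## Working session

There is one attempt and no reset: what is moved stays moved. The work goes in short steps, each a Python script; the robot and the scene stay as the last script left them, time stands still between calls to the robot, and variables do not carry over. Pictures are saved under pics/ and viewed, about 8 in all and at most 12, crops included, and the job is handed in when it is done.

```bash
mkdir -p pics; ls
python3 - <<'E'
from workcell import *
import cv2
for n in ["scene","side"]:
    cv2.imwrite(f"pics/{n}0.png",camera(n)[:,:,::-1])
    c=get_calibration(n);print(n,c)
print(read_t(),read_ee_pos(),read_orientation())
E
```

```text
pics
scene {'K': array([[445.36262359,   0.        , 318.36165453],
       [  0.        , 445.36262359, 240.9773578 ],
       [  0.        ,   0.        ,   1.        ]]), 'D': array([-0.01118757,  0.        ,  0.        ,  0.        ,  0.        ]), 'rvec': array([ 0.74491417, -2.3332932 ,  1.42471533]), 'tvec': array([0.46046733, 0.17437197, 0.89261045])}
side {'K': array([[575.52165894,   0.        , 325.32568114],
       [  0.        , 575.52165894, 241.40829857],
       [  0.        ,   0.        ,   1.        ]]), 'D': array([-0.13642371,  0.        ,  0.        ,  0.        ,  0.        ]), 'rvec': array([ 0.39029528, -2.7456331 ,  1.18596746]), 'tvec': array([0.52674748, 0.09424475, 1.15132964])}
0.1 [ 0.26131902 -0.56726356  0.23054252] [3.14004728 1.56924661 2.0010237 ]
```

View pics/scene0.png

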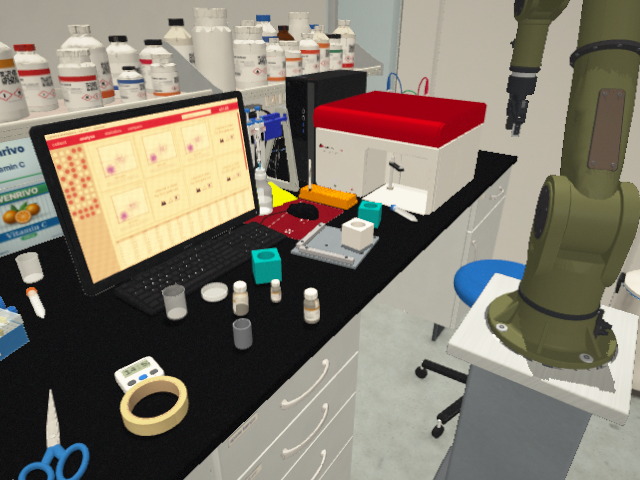

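View pics/side0.png

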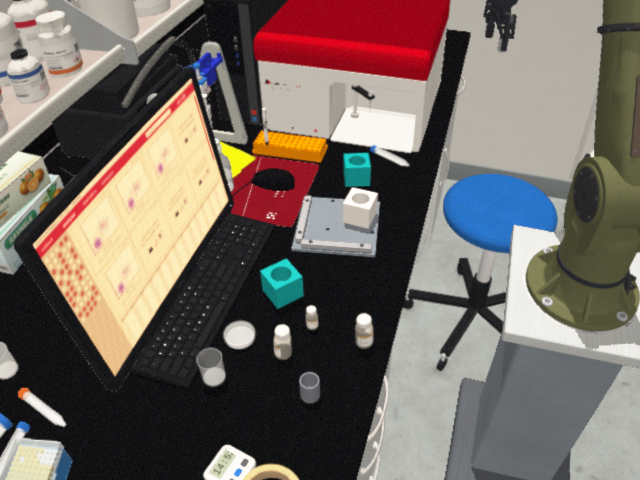

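Scene view: the small vial is at about (276,291), the sleeve at (243,333) and the white block at (357,234). In the side view they are at (312,318), (310,387) and (360,208). Next I'll get rough positions and the wrist camera's geometry.

```bash
cat > h.py <<'E'
from workcell import *
import numpy as np, cv2
def cal(n):
    c=get_calibration(n); R=cv2.Rodrigues(np.array(c["rvec"],float))[0]
    return c["K"],np.array(c["D"]),R,np.array(c["tvec"],float).ravel()
def ray(c,uv):
    K,D,R,t=c
    p=cv2.undistortPoints(np.array(uv,float).reshape(-1,1,2),K,D).reshape(-1,2)
    d=np.c_[p,np.ones(len(p))]@R
    return -R.T@t,d
def onplane(c,uv,z):
    o,d=ray(c,uv); return o+d*((z-o[2])/d[:,2])[:,None]
def tri(c1,u1,c2,u2):
    o1,d1=ray(c1,u1);o2,d2=ray(c2,u2);d1=d1[0]/np.linalg.norm(d1);d2=d2[0]/np.linalg.norm(d2)
    s=np.linalg.lstsq(np.c_[d1,-d2],o2-o1,rcond=None)[0]
    a,b=o1+s[0]*d1,o2+s[1]*d2
    return (a+b)/2,np.linalg.norm(a-b)
def proj(c,p):
    K,D,R,t=c
    return cv2.projectPoints(np.array(p,float).reshape(-1,3),cv2.Rodrigues(R)[0],t,K,D)[0].reshape(-1,2)
E
python3 - <<'E'
from h import *
S=cal("scene");D=cal("side")
P={'vial':((276,291),(312,318)),'sleeve':((243,333),(310,387)),'blocktop':((357,226),(361,198)),'beaker':((175,302),(211,366)),'dish':((214,292),(239,334)),'midvial':((240,297),(282,342)),'bigvial':((312,306),(364,331)),'turq':((266,258),(283,272)),'tube':((402,212),(389,156)),'turq2':((370,205),(357,158)),'screenR':((255,208),(230,208)),'kbdR':((283,232),(268,228))}
for k,(a,b) in P.items(): print(k,*[np.round(x,3) for x in tri(S,[a],D,[b])])
W=cal("wrist");print(W[0],W[1])
ee=np.array(read_ee_pos());from scipy.spatial.transform import Rotation as Ro
T=Ro.from_euler('xyz',read_orientation()).as_matrix();print(T)
print("cam in tool",T.T@(-W[2].T@W[3]-ee),"cam z in tool",T.T@W[2][2],"cam x",T.T@W[2][0])
# joint solutions
for p in [(.55,0.2,.3),(.6,0,.3)]:
  for yaw in np.arange(-3,3.2,.5):
    q=solve_ik(p,[np.pi,np.pi/2,yaw]); print(p,round(yaw,2),None if q is None else np.round(q,2))
E
```

```text
vial [0.503 0.243 0.024] 0.001
sleeve [0.461 0.389 0.025] 0.001
blocktop [ 0.492 -0.08   0.06 ] 0.007
beaker [0.639 0.401 0.03 ] 0.003
dish [0.627 0.307 0.008] 0.003
midvial [0.534 0.321 0.039] 0.0
bigvial [0.401 0.253 0.032] 0.0
turq [0.587 0.173 0.049] 0.01
tube [ 0.475 -0.319  0.019] 0.002
turq2 [ 0.54  -0.234  0.055] 0.005
screenR [0.742 0.049 0.087] 0.01
kbdR [0.67  0.022 0.025] 0.011
[[370.94071179   0.         320.6893654 ]
 [  0.         370.94071179 238.99206987]
 [  0.           0.           1.        ]] [-0.03379136  0.          0.          0.          0.        ]
[[-6.46352106e-04  9.08225316e-01  4.18481011e-01]
 [ 1.40849290e-03  4.18481510e-01 -9.08224224e-01]
 [-9.99998799e-01  2.39489457e-06 -1.54971532e-03]]
cam in tool [-1.43179920e-01  8.10149130e-02  5.53204283e-05] cam z in tool [ 9.49544486e-01 -3.13632126e-01 -3.98694596e-04] cam x [ 3.89397443e-04 -9.22876433e-05  9.99999920e-01]
(0.55, 0.2, 0.3) -3.0 [ 0.22  0.55 -1.06  1.48  0.48  1.39 -0.72]
(0.55, 0.2, 0.3) -2.5 [ 0.26  0.58 -1.15  1.48  0.53  1.42 -0.27]
(0.55, 0.2, 0.3) -2.0 [ 0.3   0.64 -1.29  1.48  0.
[... 780 characters left out ...]
7  1.4   0.15]
(0.6, 0, 0.3) -2.0 [ 0.54  0.56 -1.02  1.45  0.48  1.4   0.65]
(0.6, 0, 0.3) -1.5 [ 0.54  0.57 -1.03  1.44  0.49  1.4   1.14]
(0.6, 0, 0.3) -1.0 [ 0.61  0.64 -1.23  1.44  0.6   1.47  1.54]
(0.6, 0, 0.3) -0.5 [ 0.61  0.64 -1.23  1.44  0.6   1.47  2.04]
(0.6, 0, 0.3) 0.0 [-0.64  0.64  1.15  1.46 -0.58  1.42 -2.62]
(0.6, 0, 0.3) 0.5 [ 0.07  0.42 -0.18  1.45  0.08  1.28 -2.76]
(0.6, 0, 0.3) 1.0 [ 0.16  0.43 -0.32  1.45  0.14  1.28 -2.31]
(0.6, 0, 0.3) 1.5 [ 0.23  0.44 -0.43  1.45  0.19  1.29 -1.86]
(0.6, 0, 0.3) 2.0 [ 0.37  0.48 -0.68  1.45  0.3   1.32 -1.47]
(0.6, 0, 0.3) 2.5 [ 0.42  0.5  -0.78  1.45  0.35  1.34 -1.01]
(0.6, 0, 0.3) 3.0 [ 0.47  0.52 -0.87  1.45  0.4   1.36 -0.56]
```

Run:
```python
from h import *
S=cal("scene");D=cal("side")
print("side z0",np.round(onplane(D,[(332,140),(417,150),(254,135)],0),3).tolist())
for k,a,b in [('boxtopfront R',(487,103),(447,45)),('boxtop frontL',(316,103),(258,45))]: print(k,*[np.round(x,3) for x in tri(S,[a],D,[b])])
q0=np.array(read_joint_pos())
for p in [(.42,-.03,.27),(.44,-.03,.27)]:
  q=solve_ik(p,[np.pi,np.pi/2,-1.5]);print(p,q is not None and np.round(q,2))
for p in [(.44,.30,.25),(.46,.389,.031),(.503,.243,.031),(.49,-.08,.035)]:
  q=solve_ik(p,[np.pi,np.pi/2,-1.5]);print(p,q is not None and np.round(q,2))
```

```text
side z0 [[0.643, -0.38, 0.0], [0.413, -0.395, 0.0], [0.858, -0.348, 0.0]]
boxtopfront R [ 0.338 -0.407  0.323] 0.08
boxtop frontL [ 0.786 -0.287  0.305] 0.02
(0.42, -0.03, 0.27) [ 0.93  0.29 -1.18  1.92  0.29  1.13  1.28]
(0.44, -0.03, 0.27) [ 0.9   0.34 -1.19  1.88  0.34  1.16  1.23]
(0.44, 0.3, 0.25) [ 0.1   0.57 -1.22  1.71  0.56  1.27  0.4 ]
(0.46, 0.389, 0.031) [-0.22  0.85 -0.92  1.78  0.83  0.95  0.14]
(0.503, 0.243, 0.031) [-0.08  0.72 -0.67  1.9   0.65  0.75  0.52]
(0.49, -0.08, 0.035) [ 0.63  0.69 -0.8   2.06  0.76  0.71  0.97]
```

Run:
```python
from h import *
for p,y in [((.29,-.42,.33),2.0),((.29,-.42,.33),-1.5),((.29,-.42,.33),-2.2),((.34,-.25,.33),-1.5)]:
  q=solve_ik(p,[np.pi,np.pi/2,y]);print(p,y,q is not None and np.round(q,2))
O=lambda y:[np.pi,np.pi/2,y]
try: movel([.29,-.42,.33],vel=.25)
except Exception as e: print(e)
print(read_t(),read_ee_pos())
if solve_ik([.43,-.03,.28],O(-1.5)) is not None:
  q=solve_ik([.34,-.25,.33],O(-1.5))
  if q is not None: move_joints(q)
  goto([.43,-.03,.28],O(-1.5))
  c=cal("wrist"); np.savez("w1.npz",K=c[0],D=c[1],R=c[2],t=c[3]); cv2.imwrite("pics/w1.png",camera("wrist")[:,:,::-1])
  print(read_t(),read_ee_pos(),read_orientation())
  goto([.44,.30,.24],O(-1.5))
  c=cal("wrist"); np.savez("w2.npz",K=c[0],D=c[1],R=c[2],t=c[3]); cv2.imwrite("pics/w2.png",camera("wrist")[:,:,::-1])
  print(read_t(),read_ee_pos(),read_orientation())
```

```text
(0.29, -0.42, 0.33) 2.0 [ 1.13  0.26 -0.28  1.62  0.07  1.27 -0.31]
(0.29, -0.42, 0.33) -1.5 [ 1.61  0.37 -1.    1.61  0.31  1.34  2.21]
(0.29, -0.42, 0.33) -2.2 [ 1.5   0.32 -0.81  1.61  0.24  1.31  1.59]
(0.34, -0.25, 0.33) -1.5 [ 1.43  0.18 -1.02  1.8   0.16  1.25  2.01]
0.9667 [ 0.2891485  -0.42093374  0.32914358]
4.0083 [ 0.43002979 -0.03165925  0.28001938] [ 2.72939755  1.57016474 -1.91474178]
5.3167 [0.44112709 0.29807558 0.23996264] [-2.87754608  1.56960398 -1.23897632]
```

View pics/w1.png

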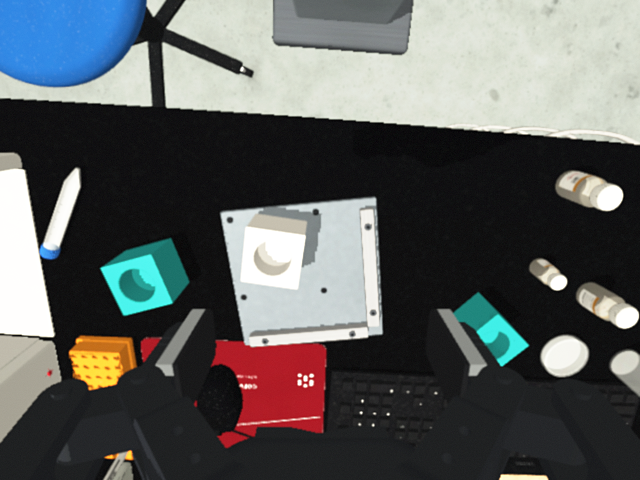

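View pics/w2.png

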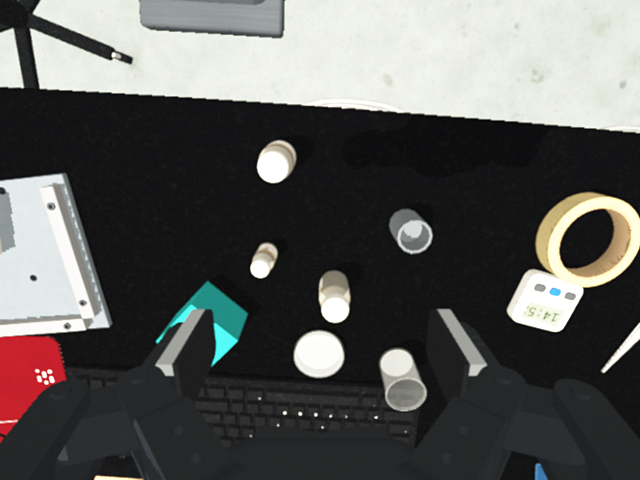

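w1: the block's top corners are about (245,227), (306,236), (299,290) and (241,280), the well is at (272,254), and the fence inner corner is near (369,328). w2: the sleeve rim is at about (414,236) and the small vial's cap at (262,269). I'll zoom in with one composite.

Run:
```python
import cv2,numpy as np
a=cv2.imread("pics/w1.png");b=cv2.imread("pics/w2.png")
r=lambda i,x,y,w,h,s:cv2.resize(i[y:y+h,x:x+w],(w*s,h*s),interpolation=cv2.INTER_CUBIC)
L=r(a,212,190,185,165,3)  #555x495
A=r(b,380,200,60,60,4);B=r(b,235,230,60,60,4)
c=np.zeros((500,800,3),np.uint8);c[:495,:555]=L;c[:240,558:798]=A;c[245:485,558:798]=B
cv2.imwrite("pics/comp.png",c)
```

```text
(no output)
```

View pics/comp.png

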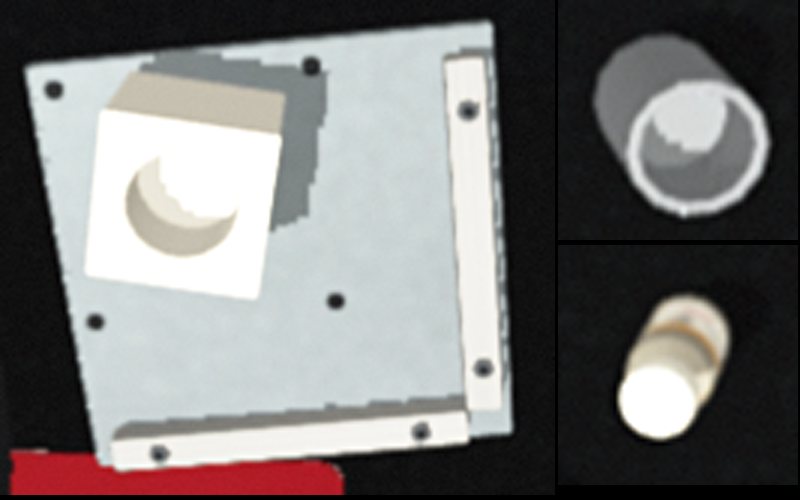

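```bash
cat > m.py <<'E'
from h import *
def ld(f): z=np.load(f);return z["K"],z["D"],z["R"],z["t"]
def rect(pts):  # centre, yaw folded to (-45,45], sizes
    r=cv2.minAreaRect((pts[:,:2]*1000).astype(np.float32)); a=(r[2]+45)%90-45
    return np.round(r[0],1),round(a,2),np.round(r[1],1)
def blocktop(img,c,roi,z=.064,th=247):
    x,y,w,h=roi;m=(img.min(2)>=th).astype(np.uint8);k=np.zeros_like(m);k[y:y+h,x:x+w]=m[y:y+h,x:x+w]
    cs,_=cv2.findContours(k,cv2.RETR_EXTERNAL,cv2.CHAIN_APPROX_NONE);q=max(cs,key=cv2.contourArea)
    return rect(onplane(c,q.reshape(-1,2),z))
def cent(img,c,roi,z,th,lo=False):
    x,y,w,h=roi;g=img[y:y+h,x:x+w].min(2);m=(g>=th).astype(np.uint8)
    cs,_=cv2.findContours(m,cv2.RETR_EXTERNAL,cv2.CHAIN_APPROX_NONE);q=max(cs,key=cv2.contourArea).reshape(-1,2)+[x,y]
    p=onplane(c,q,z);e=cv2.minEnclosingCircle((p[:,:2]*1000).astype(np.float32));e2=cv2.fitEllipse((p[:,:2]*1000).astype(np.float32));return np.round(e[0],1),round(e[1],1),np.round(e2[0],1),np.round(e2[1],1)
E
python3 - <<'E'
from m import *
a=cv2.imread("pics/w1.png");b=cv2.imread("pics/w2.png");c1=ld("w1.npz");c2=ld("w2.npz")
for th in (235,245,250): print("block",blocktop(a,c1,(236,220,75,78),th=th))
hand=np.array([(103,108),(281,135),(258,300),(86,275)])/3+[212,190]-.33
print("hand",np.round(onplane(c1,hand,.064)*1000,1).tolist(),rect(onplane(c1,hand,.064)))
pc=np.array([(25,66),(492,22),(512,432),(100,465)])/3+[212,190]-.33
P=onplane(c1,pc,.008);print("plate",np.round(P*1000,1).tolist(),rect(P))
fl=onplane(c1,np.array([(444,58),(466,410)])/3+[212,190]-.33,.020);ff=onplane(c1,np.array([(113,440),(466,411)])/3+[212,190]-.33,.020)
print("left inner",np.round(fl*1000,1).tolist(),"far inner",np.round(ff*1000,1).tolist())
d=fl[1]-fl[0];print("yaw L",np.degrees(np.arctan2(d[1],d[0])));d=ff[1]-ff[0];print("yaw F",np.degrees(np.arctan2(-d[0],d[1])))
for th in (150,170,190): print("sleeve",cent(b,c2,(380,200,60,60),.046,th))
for th in (235,245,252): print("cap",cent(b,c2,(235,230,60,60),.048,th))
E
```

```text
block (array([493.2, -77.7]), -4.69, array([61.8, 61.7]))
block (array([493.1, -77.6]), -4.8, array([61.1, 61.1]))
block (array([493.1, -77.6]), -4.77, array([60.7, 60.9]))
hand [[459.4, -104.7, 64.0], [464.8, -44.4, 64.0], [526.9, -49.1, 64.0], [521.4, -110.3, 64.0]] (array([493.1, -77. ]), -5.08, array([61.5, 62.3]))
plate [[461.6, -145.4, 8.0], [432.2, 31.6, 8.0], [609.6, 61.1, 8.0], [638.6, -115.8, 8.0]] (array([535.6, -42.2]), 9.42, array([179.8, 179.5]))
left inner [[444.6, 13.4, 20.0], [592.9, 37.9, 20.0]] far inner [[617.6, -108.1, 20.0], [593.3, 37.9, 20.0]]
yaw L 9.369031334774158
yaw F 9.423807533173697
sleeve (array([463.4, 389.3]), 17.0, array([463.4, 389.4]), array([32.4, 33. ]))
sleeve (array([463.7, 389.7]), 16.7, array([463.6, 389.5]), array([32. , 32.3]))
sleeve (array([463.5, 389.4]), 16.3, array([463.5, 389.5]), array([31.2, 31.8]))
cap (array([506.2, 242.3]), 9.0, array([506.2, 242.5]), array([16.9, 17.2]))
cap (array([506.3, 242.6]), 8.8, array([506.3, 242.5]), array([16.6, 17. ]))
cap (array([506.4, 242.3]), 8.7, array([506.4, 242.4]), array([16.2, 17. ]))
```

```bash
cat >> h.py <<'E'
Y=-np.pi/2-np.radians(4.8)
O=lambda y=Y:[np.pi,np.pi/2,y]
def snap(f):
    c=cal("wrist"); np.savez(f+".npz",K=c[0],D=c[1],R=c[2],t=c[3]); i=camera("wrist")[:,:,::-1].copy(); cv2.imwrite(f"pics/{f}.png",i); return i,c
def st(s): print(s,round(read_t(),2),np.round(read_ee_pos(),4),"w",round(read_gripper_width(),4),"F",np.round(read_force(),1))
E
python3 - <<'E'
from h import *
goto([.4635,.3894,.10],O());st("above")
movel([.4635,.3894,.033],vel=.12);st("down")
gripper_close(30);st("closed")
movel([.4635,.3894,.13],vel=.2);st("up")
goto([.4931,-.0776,.135],O());st("over block")
snap("w3")
E
python3 - <<'E'
import cv2
a=cv2.imread("pics/w3.png");cv2.imwrite("pics/w3c.png",cv2.resize(a[180:420,180:460],None,fx=2.5,fy=2.5,interpolation=cv2.INTER_CUBIC))
E
```

```text
above 6.03 [0.4641 0.3887 0.1008] w 0.0854 F [0.3 0.3 0.3]
down 6.73 [0.4639 0.3897 0.0338] w 0.0859 F [-0.2 -0.   0.7]
closed 7.28 [0.4637 0.3896 0.0336] w 0.0322 F [-0.3 -1.4  6.1]
up 7.91 [0.4634 0.3887 0.129 ] w 0.0318 F [-1.1 -0.7 -0.7]
over block 9.62 [ 0.4936 -0.0763  0.1351] w 0.0327 F [ 0.4  0.2 -0.1]
```

View pics/w3c.png

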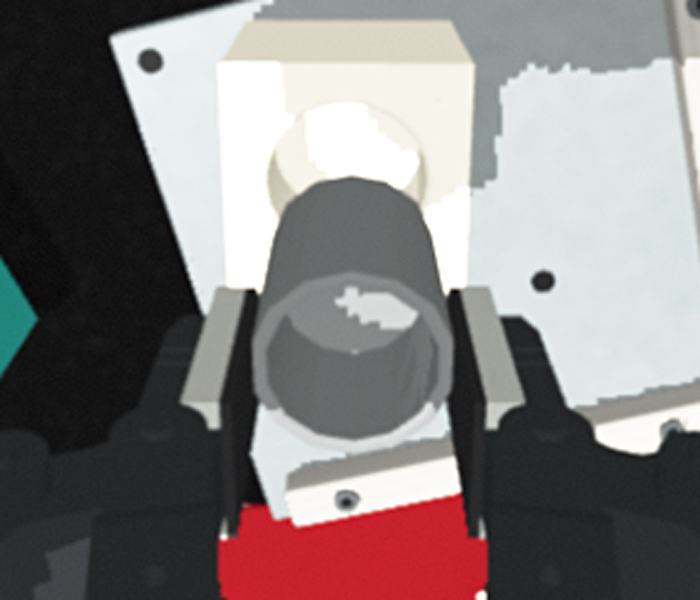

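The sleeve is gripped upright with its rim centred at about (352,360) in the crop. The well's edges are at x 268 and 427, with its near edge at y≈100. Next I'll compare the axes.

Run:
```python
from m import *
c=ld("w3.npz");f=lambda p:np.array(p,float)/2.5+[180,180]-.3
print("rim c",onplane(c,f([(352.5,360)]),.148)*1000)
print("rim L,R,T,B",np.round(onplane(c,f([(252,352),(453,352),(352,271),(354,450)]),.148)*1000,1).tolist())
print("well L,R,top",np.round(onplane(c,f([(268,170),(427,170),(347,100)]),.064)*1000,1).tolist())
print("block near corners, sides",np.round(onplane(c,f([(219,62),(474,62),(226,287),(468,287)]),.064)*1000,1).tolist())
```

```text
rim c [[492.23857605 -76.01427853 148.        ]]
rim L,R,T,B [[489.5, -91.9, 148.0], [492.1, -59.9, 148.0], [476.5, -74.8, 148.0], [509.3, -77.2, 148.0]]
well L,R,top [[488.2, -96.4, 64.0], [491.4, -57.5, 64.0], [472.0, -75.6, 64.0]]
block near corners, sides [[460.3, -104.9, 64.0], [465.2, -44.9, 64.0], [518.9, -110.7, 64.0], [524.0, -48.8, 64.0]]
```

Run:
```python
from h import *
movel([.4933,-.0785,.10],vel=.1);st("pre")
movel([.4933,-.0785,.083],vel=.08);st("mid")
print(movel([.4933,-.0785,.0655],vel=.04,stop_force=5));st("low")
```

```text
pre 10.17 [ 0.4933 -0.078   0.0999] w 0.0319 F [-0.2 -0.2  0.7]
mid 10.53 [ 0.493  -0.0785  0.0826] w 0.0318 F [ 0.2 -0.6 -0.2]
True
low 10.95 [ 0.4934 -0.0786  0.0672] w 0.0321 F [ 0.9 -0.6  2.9]
```

Run:
```python
from h import *
gripper_open();st("open")
movel([.4933,-.0785,.14],vel=.2);snap("w4")
goto([.5063,.2424,.11],O());st("above")
movel([.5063,.2424,.0295],vel=.12);st("down")
gripper_close(25);st("closed")
movel([.5063,.2424,.155],vel=.2);st("up")
goto([.4933,-.0785,.155],O());st("over block")
snap("w5")
a=cv2.imread("pics/w4.png");b=cv2.imread("pics/w5.png");f=lambda a:cv2.resize(a[170:420,225:425],None,fx=2,fy=2,interpolation=cv2.INTER_CUBIC)
cv2.imwrite("pics/w45.png",np.hstack([f(a),f(b)]))
```

```text
open 11.52 [ 0.493  -0.0787  0.0673] w 0.0854 F [0.4 0.4 0.2]
above 13.31 [0.5067 0.2406 0.1095] w 0.0854 F [ 0.6 -0.9 -0.3]
down 14.13 [0.5067 0.2426 0.03  ] w 0.0854 F [0.3 0.4 0.6]
closed 14.77 [0.5064 0.2426 0.0298] w 0.0183 F [-0.5 -0.4  2.8]
up 15.54 [0.5059 0.2416 0.154 ] w 0.0188 F [ 0.3 -0.4 -0.7]
over block 16.76 [ 0.4937 -0.077   0.155 ] w 0.0183 F [ 0.6  0.5 -0.6]
```

View pics/w45.png

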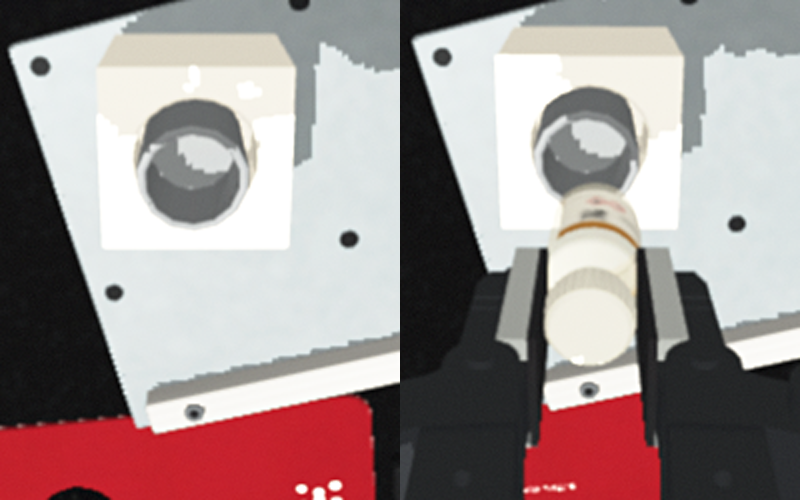

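Left crop (w4): the sleeve is seated in the well, with its rim centred at about (192,178). Right crop (w5): the vial is held, cap at about (591,325), and its bottom looks shifted slightly to the right (about x 600).

Run:
```python
from m import *
c4=ld("w4.npz");c5=ld("w5.npz")
f=lambda p,o:(np.array(p,float)-[o,0])/2+[225,170]-.25
print("rim w4 c,L,R",np.round(onplane(c4,f([(192,178),(136,172),(249,172)],0),.080)*1000,1).tolist())
print("rim w5 L,R",np.round(onplane(c5,f([(533,160),(640,160)],400),.080)*1000,1).tolist())
print("block w4 corners",np.round(onplane(c4,f([(98,66),(295,66),(103,248),(289,248)],0),.064)*1000,1).tolist())
print("cap",np.round(onplane(c5,f([(591,325)],400),.1735)*1000,1))
print("bottom L,R,near",np.round(onplane(c5,f([(562,200),(636,200),(600,184)],400),.1255)*1000,1).tolist())
```

```text
rim w4 c,L,R [[492.6, -78.5, 80.0], [489.4, -94.7, 80.0], [492.2, -61.7, 80.0]]
rim w5 L,R [[491.2, -95.0, 80.0], [494.0, -61.6, 80.0]]
block w4 corners [[460.3, -104.3, 64.0], [465.4, -45.0, 64.0], [520.9, -110.2, 64.0], [526.1, -49.5, 64.0]]
cap [[492.8 -76.9 173.5]]
bottom L,R,near [[486.4, -83.7, 125.5], [487.9, -65.1, 125.5], [482.8, -73.8, 125.5]]
```

Run:
```python
from h import *
movel([.4930,-.0803,.118],vel=.1);st("pre")
print(movel([.4930,-.0803,.0925],vel=.05,stop_force=4));st("mid")
print(movel([.4930,-.0803,.0795],vel=.03,stop_force=4));st("low")
```

```text
pre 17.32 [ 0.4931 -0.0796  0.118 ] w 0.0188 F [0.4 0.3 0.2]
False
mid 17.98 [ 0.493  -0.0802  0.0924] w 0.0184 F [ 0.6  0.5 -0.6]
True
low 18.38 [ 0.4933 -0.0802  0.0815] w 0.0186 F [-1.5  0.3  3.6]
```

Run:
```python
from h import *
gripper_open();st("open")
movel([.4930,-.0790,.19],vel=.2);hold(.2);snap("w6");st("up")
cv2.imwrite("pics/side6.png",camera("side")[:,:,::-1])
a=cv2.imread("pics/w6.png");s=cv2.imread("pics/side6.png")
cv2.imwrite("pics/c6.png",np.hstack([cv2.resize(a[160:360,220:380],None,fx=2.5,fy=2.5,interpolation=3),cv2.resize(s[150:275,290:390],None,fx=4,fy=4,interpolation=3)]))
```

```text
open 19.04 [ 0.4928 -0.0805  0.0814] w 0.0852 F [ 0.8 -0.5 -0.7]
up 19.98 [ 0.4925 -0.079   0.189 ] w 0.0849 F [-0.4  0.2  0.2]
```

View pics/c6.png

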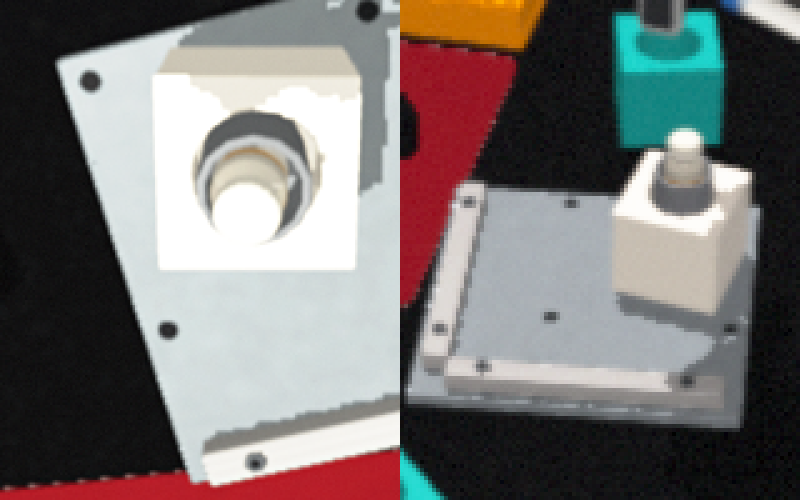

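The vial stands upright in the sleeve and the sleeve is down in the well, in both the wrist and side crops. Next: grip the block and slide it.

```bash
cat >> h.py <<'E'
PY=np.radians(9.4); Yp=-np.pi/2+PY
EX=np.array([np.cos(PY),np.sin(PY),0]);EY=np.array([-np.sin(PY),np.cos(PY),0])
C=np.array([.5932,.0379,0])
def B(x,y,z=.037): return (C+EX*x+EY*y+[0,0,z]).tolist()
def inC(p): d=np.array(p)-C; return np.round([d@EX*1e3,d@EY*1e3,d[2]*1e3],1)
E
python3 - <<'E'
from h import *
c=[.4931,-.0776]
movel(c+[.12],vel=.2)
print(movel(c+[.037],vel=.08,stop_force=6));st("down")
gripper_close(50);st("closed");hold(.2);st("held")
print(inC(read_ee_pos()),B(-38,-38))
movel(B(-70,-80),O(Yp),vel=.07);st("half")
print(inC(read_ee_pos()),read_orientation())
E
```

```text
False
down 21.73 [ 0.4934 -0.0776  0.0374] w 0.0855 F [ 0.3  0.  -0.5]
closed 22.09 [ 0.4934 -0.0777  0.0376] w 0.0591 F [-1.6 -0.8  5.8]
held 22.29 [ 0.4934 -0.0778  0.0376] w 0.0593 F [-0.9 -0.4  5.5]
[-117.3  -97.8   37.6] [-30.69015557588319, -43.65822870624648, 0.037]Traceback (most recent call last):
  File "<stdin>", line 7, in <module>
workcell.Unreachable: the arm cannot follow that straight line within its joint ranges
```

```bash
sed -i 's/C+EX\*x+EY\*y+\[0,0,z\]/C+EX*x*1e-3+EY*y*1e-3+[0,0,z]/' h.py
python3 - <<'E'
from h import *
movel(B(-70,-70,.0373),O(Yp),vel=.06);st("half");print(inC(read_ee_pos()),np.array(read_orientation()))
movel(B(-40,-40,.0373),O(Yp),vel=.06);st("near");hold(.2);print(inC(read_ee_pos()))
snap("w7")
for n in("side","scene"): cv2.imwrite(f"pics/{n}7.png",camera(n)[:,:,::-1])
a=cv2.imread("pics/w7.png");s=cv2.imread("pics/side7.png")
cv2.imwrite("pics/c7.png",np.hstack([cv2.resize(a[130:430,170:470],None,fx=1.6,fy=1.6),cv2.resize(s[150:270,270:350],None,fx=4,fy=4,interpolation=3)]))
E
```

```text
half 23.36 [ 0.5359 -0.0426  0.0376] w 0.0593 F [-1.  -0.5  5.1]
[-69.7 -70.   37.6] [-1.97487519  1.57010788 -0.23977995]
near 24.22 [ 0.5607 -0.0078  0.0376] w 0.0587 F [0.6 0.7 4.7]
[-39.5 -39.8  37.6]
```

View pics/c7.png

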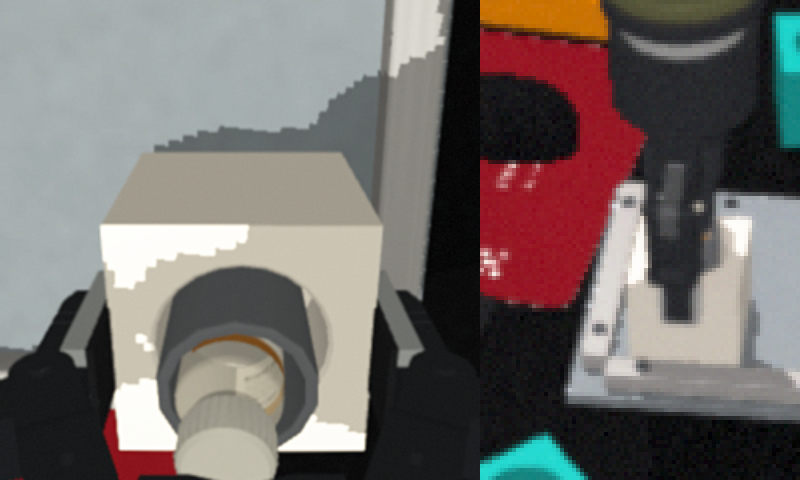

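Run:
```python
from h import *
def pf(s): F=np.array(read_force());M=np.array(read_moment());print(s,round(read_t(),2),inC(read_ee_pos()),"Fx,Fy,Fz plate",np.round([F@EX,F@EY,F[2]],1),"Mz",np.round(M[2],2))
pf("start")
print(movel(B(-25,-40,.0373),O(Yp),vel=.03,stop_force=8));pf("x contact")
p=inC(read_ee_pos())
print(movel(B(p[0],-25,.0373),O(Yp),vel=.03,stop_force=8));pf("y contact")
hold(.3);pf("held")
```

```text
start 24.57 [-39.5 -39.7  37.6] Fx,Fy,Fz plate [-0.4 -0.1  5.3] Mz 0.02
True
x contact 24.79 [-39.  -39.7  37.6] Fx,Fy,Fz plate [ 0.3 -0.   4.3] Mz -0.03
True
y contact 25.23 [-38.7 -29.9  37.7] Fx,Fy,Fz plate [-0.9 -1.2  5.3] Mz 0.01
held 25.52 [-38.7 -30.   37.7] Fx,Fy,Fz plate [-0.3 -0.4  5.9] Mz 0.14
```

```bash
cat >> h.py <<'E'
def pf(s): F=np.array(read_force());M=np.array(read_moment());print(s,round(read_t(),2),inC(read_ee_pos()),"Fx,Fy,Fz plate",np.round([F@EX,F@EY,F[2]],1),"Mz",np.round(M[2],2))
E
python3 - <<'E'
from h import *
for i in range(3):
  r=movel(B(-26,-30.3,.0373),O(Yp),vel=.02,stop_force=12);pf(f"x {r}")
  if inC(read_ee_pos())[0]>-31.5: break
hold(.2);pf("held")
E
```

```text
x True 26.07 [-29.3 -30.   37.6] Fx,Fy,Fz plate [-2.4  1.4  5.9] Mz -0.02
held 26.27 [-29.3 -30.   37.6] Fx,Fy,Fz plate [-1.2 -1.1  5.4] Mz -0.04
```

Run:
```python
from h import *
x,y=-29.3,-30.0
for k in range(1,6):
  movel(B(x+.4*k,y+.4*k,.0373),O(Yp),vel=.01);hold(.15);pf(f"+{.4*k:.1f}")
  F=np.array(read_force())
  if min(-F@EX,-F@EY)>15 or np.abs(F).max()>40: break
print(read_orientation(),read_gripper_width())
```

```text
+0.4 26.68 [-29.3 -30.   37.6] Fx,Fy,Fz plate [-2.9 -2.   8.5] Mz 0.08
+0.8 27.07 [-29.3 -29.9  37.6] Fx,Fy,Fz plate [-4.7 -2.4 10.1] Mz 0.03
+1.2 27.48 [-29.3 -29.9  37.6] Fx,Fy,Fz plate [-4.5 -3.1 12.7] Mz 0.12
+1.6 27.88 [-29.3 -29.9  37.7] Fx,Fy,Fz plate [-6.6 -5.9 12.7] Mz 0.17
+2.0 28.27 [-29.2 -29.9  37.7] Fx,Fy,Fz plate [-8.9 -5.2 15.3] Mz 0.21
[ 2.36203679  1.56607195 -2.18727248] 0.05868231834821841
```

Run:
```python
from h import *
gripper_close(20);hold(.3);pf("eff20");print(read_gripper_width())
x,y=-29.3,-30.0
for k in (2.5,3.0):
  movel(B(x+k,y+k,.0376),O(Yp),vel=.01);hold(.15);pf(f"+{k}")
gripper_close(60);hold(.2);pf("eff60")
for k in (4,5):
  movel(B(x+k,y+k,.0376),O(Yp),vel=.01);hold(.15);pf(f"+{k}")
snap("w8")
for n in("side","scene"): cv2.imwrite(f"pics/{n}8.png",camera(n)[:,:,::-1])
a=cv2.imread("pics/w8.png");s=cv2.imread("pics/side8.png")
cv2.imwrite("pics/c8.png",np.hstack([cv2.resize(a[130:430,170:470],None,fx=1.6,fy=1.6),cv2.resize(s[150:270,270:350],None,fx=4,fy=4,interpolation=3)]))
```

```text
eff20 28.79 [-29.2 -29.9  37.7] Fx,Fy,Fz plate [-7.6 -4.7 16. ] Mz 0.18
0.05901956525962562
+2.5 29.19 [-29.2 -29.8  37.7] Fx,Fy,Fz plate [-9.3 -6.  15. ] Mz 0.22
+3.0 29.59 [-29.2 -29.8  37.7] Fx,Fy,Fz plate [-10.1  -7.5  15.8] Mz 0.3
eff60 30.01 [-29.2 -29.8  37.7] Fx,Fy,Fz plate [-9.8 -6.8 16.4] Mz 0.34
+4 30.45 [-29.1 -29.8  37.8] Fx,Fy,Fz plate [-13.8  -9.3  20.5] Mz 0.43
+5 30.89 [-29.1 -29.7  37.8] Fx,Fy,Fz plate [-16.5 -12.1  25.4] Mz 0.56
```

View pics/c8.png

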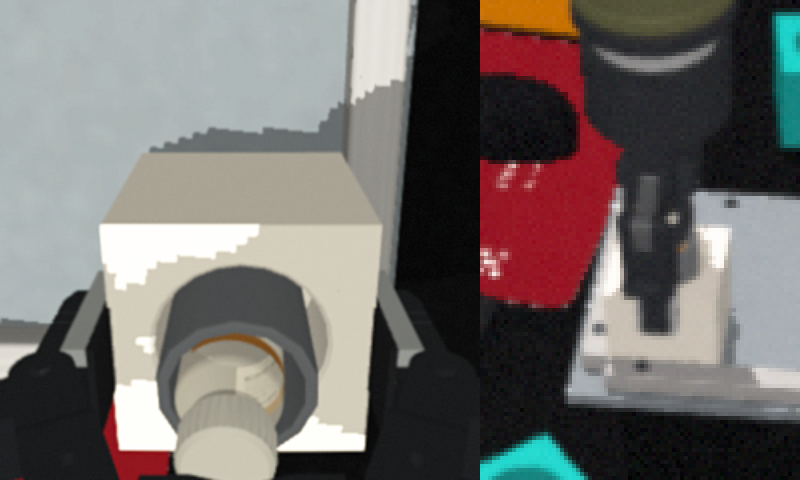

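Run:
```python
from h import *
from scipy.spatial.transform import Rotation as Ro
def yaw():
  R=Ro.from_euler('xyz',read_orientation()).as_matrix(); z=R[:,2]; return np.degrees(np.arctan2(-z[0],z[1])),np.degrees(np.arcsin(R[:2,0]))
print(yaw())
x,y=-29.3,-30.0
for dy in (.01,.02,.03,.04,.05,.06):
  movel(B(x+5,y+5,.0385),O(Yp+dy),vel=.01);hold(.15);pf(f"yaw+{dy}");print(yaw())
  if read_moment()[2]<.05: break
```

```text
(np.float64(9.297258832887438), array([-0.41075106, -0.56210652]))
yaw+0.01 31.44 [-29.  -29.7  38. ] Fx,Fy,Fz plate [-13.6 -10.4  16.4] Mz -0.3
(np.float64(9.749010389605184), array([-0.44657462, -0.5022415 ]))
```

Run:
```python
from h import *
x,y=-29.3,-30.0
for k,l in ((5,6),(6,8)):
  movel(B(x+k,y+l,.039),O(Yp+.0065),vel=.01);hold(.2);pf(f"+{k},{l}")
hold(.5);pf("final");print(read_gripper_width())
snap("w9")
for n in("side","scene"): cv2.imwrite(f"pics/{n}9.png",camera(n)[:,:,::-1])
a=cv2.imread("pics/w9.png");s=cv2.imread("pics/scene9.png");t=cv2.imread("pics/side9.png")
cv2.imwrite("pics/c9.png",np.hstack([a[180:480,170:470],cv2.resize(s[185:285,280:400],None,fx=3,fy=3,interpolation=3)[:,:250],cv2.resize(t[170:270,280:360],None,fx=3,fy=3,interpolation=3)]))
```

```text
+5,6 31.9 [-28.9 -29.6  38.1] Fx,Fy,Fz plate [-12.4 -12.   13.3] Mz 0.01
+6,8 32.48 [-28.9 -29.5  38.1] Fx,Fy,Fz plate [-15.3 -16.7  17.7] Mz 0.25
final 32.98 [-28.9 -29.5  38.1] Fx,Fy,Fz plate [-14.7 -17.2  17.7] Mz 0.23
0.058975278041132916
```

View pics/c9.png

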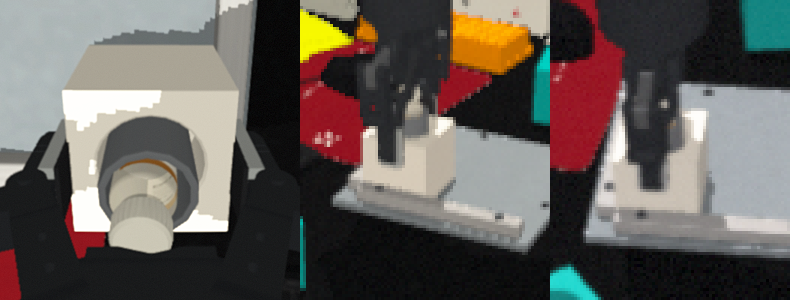

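The block sits flush in the corner and the vial is upright. The last step is to trim the small tool tilt and yaw moment that the push causes.

Run:
```python
from h import *
from scipy.spatial.transform import Rotation as Ro
def tilt(): return Ro.from_euler('xyz',read_orientation()).as_matrix()[:2,0]
x,y=-29.3,-30.0; c=np.zeros(2); print(tilt())
for i in range(3):
  c-=tilt()*.8
  R=Ro.from_rotvec([c[1],-c[0],0])*Ro.from_euler('xyz',O(Yp+.009))
  movel(B(x+6,y+7.5,.039),R.as_euler('xyz').tolist(),vel=.01);hold(.2);pf(i);print(np.round(tilt(),4),np.round(c,4),np.round(read_moment(),2))
```

```text
[-0.00909386 -0.01319895]
0 33.58 [-29.1 -29.7  37.8] Fx,Fy,Fz plate [-14.7 -15.2  14.6] Mz -0.23
[-0.0024 -0.002 ] [0.0073 0.0106] [-3.87  2.52 -0.23]
1 34.02 [-29.1 -29.7  37.7] Fx,Fy,Fz plate [-15.  -15.9  14.6] Mz -0.29
[-0.0005 -0.0005] [0.0092 0.0122] [-4.04  2.49 -0.29]
2 34.48 [-29.  -29.8  37.7] Fx,Fy,Fz plate [-13.2 -14.5  13.8] Mz -0.27
[-0.0001 -0.0001] [0.0095 0.0126] [-4.1   2.49 -0.27]
```

Run:
```python
from h import *
from scipy.spatial.transform import Rotation as Ro
R=Ro.from_rotvec([.0129,-.0098,0])*Ro.from_euler('xyz',O(Yp+.0078))
movel(B(-29.3+6.6,-30+8,.039),R.as_euler('xyz').tolist(),vel=.01);hold(.6);pf("f");print(Ro.from_euler('xyz',read_orientation()).as_matrix()[:2,0])
hold(.4);pf("g");print(read_gripper_width())
if min(-np.array(read_force())@EX,-np.array(read_force())@EY)>8: sign_off();pf("signed")
```

```text
f 35.33 [-29.1 -29.7  37.7] Fx,Fy,Fz plate [-16.6 -16.7  15.4] Mz -0.02
[-0.00071051 -0.0009662 ]
g 35.73 [-29.1 -29.7  37.7] Fx,Fy,Fz plate [-17.8 -16.6  16.8] Mz -0.05
0.05901711618176795
the job is handed in; nothing more can be done
the job is handed in; nothing more can be done
```

The block is loaded and pressed into the corner, and I handed the job in at about 36 s of the 72 s allowed. I seated the sleeve in the well and then stood the vial in it, letting go of each. I then gripped the block by its sides, slid it flat into the corner and left the gripper pushing.

**Last checks before hand-in:**
- **Push:** steady at about 17 N against each fence, with about 16 N pressing down on the plate.
- **Squareness:** twisting moment near zero (−0.05 N m) and tool tilt under 0.1°. The first push was slightly turned, with a moment of 0.56 N m. I trimmed the yaw by about 0.45° and corrected a tool tilt of about 0.9°.
- **Position:** the TCP read (−29.1, −29.7) mm in the corner frame, against a nominal (−30, −30). That is within the 2 mm calibration accuracy.
- **Pictures:** the last ones, taken before that final trim, show the block flush in the corner with the sleeve and vial upright. Both parts met their floors at the expected heights.

**What didn't go cleanly:**
- My first slide command was refused because of a unit slip in my code; nothing moved.
- One early stop on the far fence was a false trigger, so I repeated it.
- The vial leaned about 3° in the grip and stood straight once released. It sits slightly off-centre in the sleeve.
- I didn't measure the beaker, dish and conical tube again at the end. The arm's path stayed clear of them.

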